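# Fit the canister's double lid and lift off only the outer lid

### The arm

A 6-joint arm with a two-finger parallel gripper is mounted at the origin on a cart in front of the work surface, level with it; the furniture and walls round the work are solid. World frame = base frame: x ahead of the robot, y to its left, z up, the work surface at z = 0. Lengths are in m, angles in degrees, forces in N, time in s.
With the tool pointing down it reaches from about 0.2 to 0.875 m from the base axis. Payload 3.4 kg.
Tool frame: the origin (TCP) lies where the fingers leave the gripper's body, on its centre line; the fingertips stand 97 mm ahead of it and the grasp point (between the pads) lies env.tcp_to_grasp ahead of it (env.tcp_to_grasp is the distance from the TCP to the grasp point, in m); z points along the fingers, y is the direction in which the jaws open and shut (so a half turn about z gives the same grasp; the last joint's range is limited). The gripper opens to 94 mm and grips with 3 to 60 N. Pads are 16 mm wide; open, the fingers measure 119 mm over their backs; the gripper's body (75 mm by 177 mm) begins 78 mm behind the grasp point.
Start: joints at [58.671, 15.808, 86.224, -0, 77.962, -6.933], TCP at [0.238, 0.524, 0.303] pointing down, gripper open.
Joint ranges: [-165.64, 165.64], [-43.16, 119.46], [12.63, 154.43], [-67.54, 247.53], [6.08, 155.33], [-154.97, 154.97]. Speed limits (degrees/s): [147.25, 147.25, 180, 180, 180, 180].

### API

Orientations are given as [roll, pitch, yaw] about the fixed x, y, z axes, in that order (R = Rz(yaw) Ry(pitch) Rx(roll)).
In Python, from cell import env, kin, cams gives the robot as it stands. Calls block until the motion is done:
- env.move_ptp(position, orientation): joint-space move of the TCP to a pose.
- env.servo_line(position, frame=None, feed=0.15): straight line of the TCP; frame=None keeps the orientation; feed is the mean speed in m/s.
- env.movej(angles): joint-space move.
- env.release() and env.close(): open the fingers fully, or close them until they stop; the grip force is fixed at half the most.
- env.dwell(seconds).
- kin.inverse_kinematics(position, orientation): joint angles nearest the present ones, or None.
- cams.snapshot(name): name is "scene" or "top"; returns a dict with "img" (384x512x3 uint8, red, green, blue), "range_z" (384x512 float32, m along the optical axis (not along the pixel's ray), 0 where there is no reading), "fx", "fy", "cx", "cy" (pixels), "position" and "orientation" of the camera in the world. Camera axes: x right, y up, looking along -z (the intrinsics and any distortion apply to the point x, -y, -z); pixel columns grow to the right and rows downward; lengths in m; the calibration is good to about 2 mm. A picture is of the moment at which its call begins.
A pose or a line that the arm cannot do raises env.IKError and nothing moves.
- env.job_done(): hands the job in, once; it reports no verdict.
Readings, each from a call of its own:
- env.current_time(): time.
- env.current_q(): joint angles.
- env.current_joint_velocities(): joint speeds.
- env.current_tau(): joint torques, N m.
- env.current_tool_pos(): TCP position.
- env.current_tcp_rot(): TCP orientation.
- env.current_force(): force on the tool from outside, world axes, zero at the start.
- env.current_ft_torque(): the same for the moment, N m.
- env.current_finger_gap(): opening from 0.0 (shut) to 1.0 (fully open).
Only numpy, scipy, OpenCV 4.12 (cv2) and the standard library are available. Lean on these libraries where they do the work, as an engineer would, in place of code of your own. Each camera call takes 0.05 s, during which the arm holds its last target.

### The job

The coffee canister has been washed: close it again with its double lid, carrying both lids as one and lowering them squarely into the open mouth until they sit fully down on the rim. Then turn the knob anticlockwise until it clicks past its catch and lets go of the inner lid, lift the outer lid off alone, and finish while holding it still and level about 10 cm above the canister, so that the measuring spoon can be laid in the tray of the inner lid; the inner lid must stay seated, and the canister and the things round about must stay where they stand.

Things in the scene. Friction and masses are not known exactly. Their poses are not given: they have to be found in the camera images.
- canister: Open square stoneware canister, beige-grey, rounded corners, upright on the worktop: 138 mm square outside, 110 mm high, walls 4 mm, mouth 130 mm square. About 1.4 kg, loose. Origin: centre of its underside, z up, x and y parallel to its sides; the lids fit in any of the four quarter turns.
- inner_lid: Smooth steel tray 124 mm square, 21 mm high, tapering by 4 mm a side over its lowest 9 mm, with a 140 mm square flange at its top that rests on the canister's rim. Starts on the worktop under the outer lid, hidden by it; lifted, it hangs from it with 2 mm of play up, down and sideways. 0.3 kg. Origin: centre of its underside, axes along its sides; seated, it is 92 mm above the canister's origin.
- outer_lid: Dark wooden cap 157 mm square, 8 mm thick, skirt 12 mm down from its underside, passing 5 mm outside the canister. 0.4 kg with knob; both lids 0.7 kg. Origin: centre of the underside inside the skirt, which lies on the inner lid's flange; z up, axes along its sides. It starts 21 mm above the worktop; with both lids seated it is 113 mm above the canister's origin.
- knob_grip (a point): On the knob's axis at gripping height, 33 mm above the outer lid's origin. The knob is an upright steel wing 14 mm thick, 52 mm long, from 12 to 44 mm above that origin (4 to 36 mm above the lid's top), on a round 40 mm base. Site axes: x along the wing, y across its thickness, z up.
- knob (a joint): Knob angle against the outer lid, rad, growing anticlockwise from above. 0 (stop): wing along the lid's x axis, inner lid hooked on. Starts at 0 to 0.2. A sprung ball resists from 0.35, at most 0.25 N m, snaps over at 0.7 and is past the knob's hump at 1.0; stop at 1.4. Below 0.5 the inner lid is held, above 0.75 it is free: turned in the air, it falls.
- measuring_spoon: Bystander: steel measuring spoon 112 mm long, 29 mm wide, lying on the worktop at the left. Origin: centre of its underside; its length runs along y.
- pepper_mill: Bystander: brown wooden mill, 52 mm wide, 172 mm high, at the back. Origin: centre of its underside.
- salt_mill: Bystander: white mill, 52 mm wide, 177 mm high, at the back. Origin: centre of its underside.

How it is judged:
By the outcome, as a careful person would: the job done as asked, in the order asked, and still so for the second after the job is handed in, while the arm keeps its last pose, push and grip.
It also fails if it takes over 58 s, if anything falls off the work surface, if the arm or the gripper's body presses on something with over 40 N, if the wrist force passes 120 N, or if a joint passes its speed limit or range.

## Working session

There is one attempt and no reset: what is moved stays moved. The work goes in short steps, each a Python script; the robot and the scene stay as the last script left them, time stands still between calls to the robot, and variables do not carry over. Pictures are saved under pics/ and viewed, and the job is handed in when it is done.

```bash
ls; mkdir -p pics
python3 - <<'E'
from cell import env,kin,cams
import cv2,numpy as np
print(env.tcp_to_grasp, env.current_time(), env.current_tcp_rot(), env.current_finger_gap(), env.current_force())
for n in("scene","top"):
    s=cams.snapshot(n); print(n,[s[k] for k in s if k not in("img","range_z")], list(s))
    np.savez(f"{n}0.npz",**s)
    cv2.imwrite(f"pics/{n}0.png",s["img"][:,:,::-1])
E
```

```text
pics
0.0784 0.0 [-1.79896078e+02 -1.21214107e-02  1.55599850e+02] 1.0007249219117942 [-0.70011791 -0.79176302  0.53860411]
scene [471.33077542644605, 471.33077542644605, 259.6362175068716, 195.6549854302461, array([-0.12673836, -0.93286793,  0.61814637]), array([ 65.73234961,  -1.12243059, -33.99625732])] ['img', 'range_z', 'fx', 'fy', 'cx', 'cy', 'position', 'orientation']
top [414.21138213148197, 414.21138213148197, 260.06110874190193, 186.86112058159313, array([0.5279833 , 0.06066291, 1.04272787]), array([  4.47220197,   1.3637959 , -90.43181199])] ['img', 'range_z', 'fx', 'fy', 'cx', 'cy', 'position', 'orientation']
```

View pics/scene0.png

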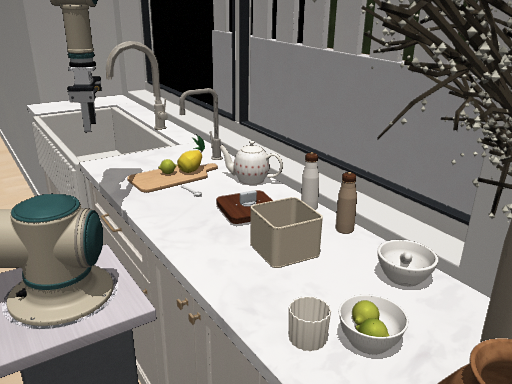

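View pics/top0.png

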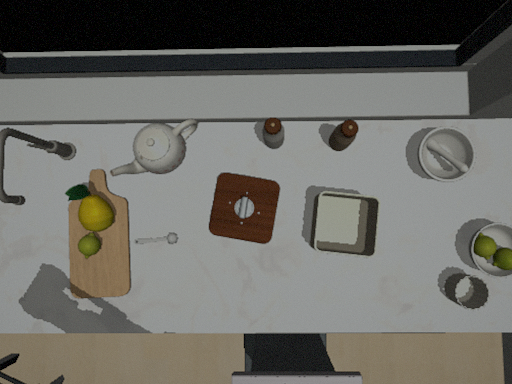

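The scene view shows the lid pair at about (245,205) and the open canister at (287,232). In the top view the lid is at (244,208) with its knob, the canister at (346,222), the mills at (273,132) and (343,135), and the spoon at (157,239). Next I'll measure them.

```bash
cat > h.py <<'E'
import numpy as np,cv2
from scipy.spatial.transform import Rotation as R
def cam(s): return R.from_euler('xyz',np.array(s["orientation"],float),degrees=True).as_matrix(),np.array(s["position"],float)
def cloud(s):
    M,p=cam(s); z=s["range_z"]; v,u=np.mgrid[:z.shape[0],:z.shape[1]]
    P=np.stack([(u-s["cx"])/s["fx"]*z,-(v-s["cy"])/s["fy"]*z,-z],-1)
    W=P@M.T+p; W[z==0]=np.nan; return W
def ray(s,uv,h):
    M,p=cam(s); uv=np.atleast_2d(uv).astype(float)
    d=np.c_[(uv[:,0]-s["cx"])/s["fx"],-(uv[:,1]-s["cy"])/s["fy"],-np.ones(len(uv))]@M.T
    return p+d*((h-p[2])/d[:,2])[:,None]
def proj(s,P):
    M,p=cam(s); q=(np.atleast_2d(P)-p)@M
    return np.c_[s["cx"]+s["fx"]*q[:,0]/-q[:,2], s["cy"]-s["fy"]*q[:,1]/-q[:,2]]
def rect(P):
    (c,wh,a)=cv2.minAreaRect(np.asarray(P,np.float32)[:,:2].reshape(-1,1,2)*1000)
    return np.array(c)/1000,np.array(wh),a
E
cat > m0.py <<'E'
from h import *
for n in("top","scene"):
    s=dict(np.load(n+"0.npz")); W=cloud(s); 
    x,y,z=W[...,0],W[...,1],W[...,2]
    tab=(x>.3)&(x<.7)&(y>-.4)&(y<.4)
    h=z[tab&(abs(z)<.008)]; print(n,"table z",np.median(h),h.std())
    hsv=cv2.cvtColor(s["img"],cv2.COLOR_RGB2HSV)
    for nm,zl,zh,yl,yh in(("lid",.015,.04,-.05,.25),("knob",.05,.085,0,.2),("rim",.103,.118,-.35,-.0),("mills",.05,.2,-.2,.1)):
        m=(z>zl)&(z<zh)&(y>yl)&(y<yh)&(x>.33)&(x<.63)
        if nm=="mills": m=(z>zl)&(y>yl)&(y<yh)&(x>.6)&(x<.8)
        k,l,st,c=cv2.connectedComponentsWithStats(m.astype(np.uint8))
        for i in range(1,k):
            if st[i,4]<25: continue
            P=W[l==i]; print(n,nm,st[i],rect(P),"mean",P.mean(0).round(4),"z",np.percentile(P[:,2],[5,50,95]).round(4))
E
python3 m0.py
python3 - <<'E'
import cv2
a=cv2.imread('pics/top0.png')[160:270,200:390]
cv2.imwrite('pics/topc.png',cv2.convertScaleAbs(cv2.resize(a,None,fx=4.2,fy=4.2,interpolation=0),alpha=1.5))
E
```

```text
top table z -1.207842594364017e-05 0.00224531275627483
top lid [ 209  178   72   66 3730] (array([0.5583288 , 0.12328522]), array([157.21147156, 156.94187927]), 79.601806640625) mean [0.5545 0.1217 0.029 ] z [0.0258 0.0289 0.0323]
top lid [311 218   3  29  30] (array([ 0.4968295 , -0.04061728]), array([ 2.81727171, 67.20845032]), 85.98033905029297) mean [ 0.4962 -0.0407  0.0298] z [0.0196 0.0299 0.0389]
top knob [240 196   8  22 129] (array([0.55864435, 0.1230689 ]), array([14.1912756 , 50.92318726]), 80.57345581054688) mean [0.5587 0.1228 0.0638] z [0.0595 0.0638 0.0678]
top rim [314 191  67  67 518] (array([ 0.51730493, -0.11216492]), array([139.05911255, 138.72880554]), 83.39522552490234) mean [ 0.5164 -0.1149  0.1093] z [0.1049 0.1094 0.1126]
top mills [263 117  22  29 516] (array([0.72602362, 0.05014127]), array([50.28087234, 41.34016418]), 87.353759765625) mean [0.7218 0.0512 0.1366] z [0.0664 0.1432 0.1721]
top mills [331 119  28  29 569] (array([ 0.72086444, -0.11003246]), array([49.66153717, 42.5882225 ]), 39.129638671875) mean [ 0.7164 -0.1065  0.132 ] z [0.0655 0.1349 0.16
[... 423 characters left out ...]
ob [240 190  17   8  95] (array([0.55648907, 0.1188437 ]), array([22.52495193, 51.67067719]), 85.82615661621094) mean [0.5557 0.1201 0.0583] z [0.0516 0.0588 0.0642]
scene rim [251 197  72  34 453] (array([ 0.51689899, -0.11195201]), array([143.24269104, 143.52374268]), 83.42068481445312) mean [ 0.5143 -0.1166  0.107 ] z [0.1033 0.1074 0.1102]
scene mills [301 152  18  44 641] (array([0.7247467 , 0.04439556]), array([43.84833145, 45.96691513]), 87.44904327392578) mean [0.72   0.0403 0.1093] z [0.0555 0.1084 0.1684]
scene mills [336 172  21  46 758] (array([ 0.71494604, -0.11636081]), array([43.07167816, 49.04343414]), 11.43962574005127) mean [ 0.711  -0.1231  0.108 ] z [0.0556 0.1068 0.1641]
```

View pics/topc.png

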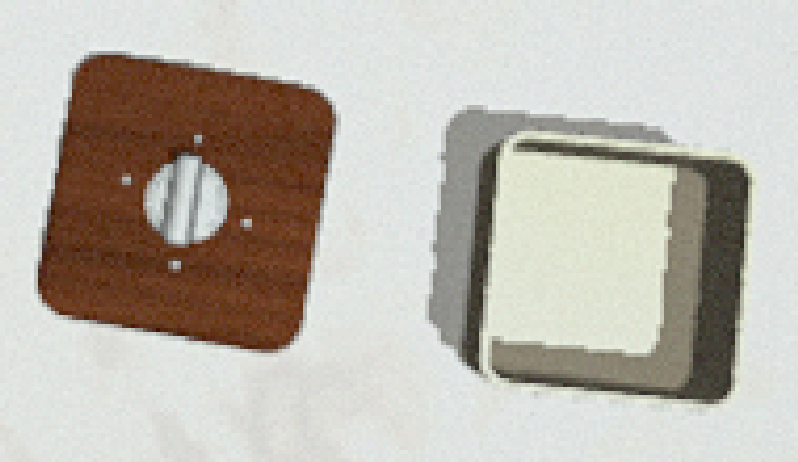

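```bash
cat > m1.py <<'E'
from h import *
from cell import env,kin
s=dict(np.load("top0.npz")); W=cloud(s); x,y,z=np.moveaxis(W,-1,0)
m=(z>.053)&(z<.085)&(y>0)&(y<.2)&(x>.45)&(x<.63)
P=W[m][:,:2]; l=cv2.fitLine(P.astype(np.float32),cv2.DIST_L2,0,1e-4,1e-4).ravel(); print("wing",np.degrees(np.arctan(l[1]/l[0])),P.mean(0),len(P))
# lid edges by colour mask contour
hsv=cv2.cvtColor(s["img"],cv2.COLOR_RGB2HSV)
def edges(C,nm,guess,half):
    c,wh,a=rect(C); a=a-90 if a>45 else a; print(nm,c,wh,a)
    Rm=R.from_euler('z',-a,degrees=True).as_matrix()[:2,:2]; Q=(C[:,:2]-c)@Rm.T
    out=[];off=[]
    for ax,sg in((0,1),(0,-1),(1,1),(1,-1)):
        k=(Q[:,ax]*sg>half-.006)&(abs(Q[:,1-ax])<half*.7)
        p=np.polyfit(Q[k,1-ax],Q[k,ax],1); off.append(p[1]); out.append(np.degrees(np.arctan(p[0]))*(-1 if ax==0 else 1))
    cc=c+Rm.T@np.array([(off[0]+off[1])/2,(off[2]+off[3])/2])
    print("  angles",np.array(out)+a,"offs",np.array(off)*1e3,"centre",cc)
m=((hsv[...,1]>110)&(hsv[...,0]<15)&(hsv[...,2]>20)).astype(np.uint8)
m[:160]=0;m[:,:200]=0;m[:,300:]=0;m[260:]=0
cs,_=cv2.findContours(m,0,1); c=max(cs,key=cv2.contourArea).reshape(-1,2)
edges(ray(s,c,.029),"lid",None,.0785)
m=((z>.100)&(z<.120)&(y>-.25)&(y<0)&(x>.42)&(x<.62)).astype(np.uint8)
cs,_=cv2.findContours(m,0,1); c=max(cs,key=cv2.contourArea).reshape(-1,2)
edges(ray(s,c,.110),"can",None,.069)
for yw in(-10,170):
  for p in([.5585,.123,.15],[.517,-.112,.23]):
    for d in (0,75): print(yw+d,np.round(kin.inverse_kinematics(p,[180,0,yw+d]),1))
E
python3 m1.py
```

```text
wing -8.165081 [0.558664   0.12277269] 129
lid [0.55725714 0.12436037] [153.95567322 154.00434875] -10.331611633300781
  angles [-10.3086987  -10.25158711 -10.12097345 -10.46132948] offs [ 75.83442766 -75.80821446  75.65625998 -75.75183854] centre [0.55726146 0.124311  ]
can [ 0.51741113 -0.11168409] [139.06497192 138.29728699] -6.578895568847656
  angles [-6.43261685 -6.45619876 -6.56898725 -6.68988447] offs [ 68.07626863 -68.10241346  68.3664936  -68.43695716] centre [ 0.51739411 -0.11171759]
-10 [  5.4  22.7  99.4  -0.   57.9 105.4]
65 [ 5.4 22.7 99.4 -0.  57.9 30.4]
-10 [-19.8  14.9  98.5  -0.   66.7  80.2]
65 [-19.8  14.9  98.5  -0.   66.7   5.2]
170 [  5.4  22.7  99.4   0.   57.9 -74.6]
245 [   5.4   22.7   99.4    0.    57.9 -149.6]
170 [-19.8  14.9  98.5   0.   66.7 -99.8]Traceback (most recent call last):
  File "m1.py", line 26, in <module>
    for d in (0,75): print(yw+d,np.round(kin.inverse_kinematics(p,[180,0,yw+d]),1))
                                ~~~~~~~~^^^^^^^^^^^^^^^^^^^^^^^^^^^^^^^^^^^^^^^^^^
    return _wrapfunc(a, 'round', decimals=decimals, out=out)
    return _wrapit(obj, method, *args, **kwds)
    result = getattr(arr, method)(*args, **kwds)
TypeError: unsupported operand type(s) for *: 'NoneType' and 'float'
```

Run:
```python
from h import *
from cell import env,kin,cams
g=env.tcp_to_grasp; yw=-8.2
env.move_ptp([.558,.1236,.30],[180,0,yw]); 
env.servo_line([.558,.1236,.19],feed=.12)
print(env.current_time(),env.current_force())
s=cams.snapshot("scene"); cv2.imwrite("pics/s1.png",cv2.resize(s["img"][120:260,160:360,::-1],None,fx=4,fy=4))
env.servo_line([.558,.1236,.054+g],feed=.06)
print(env.current_tool_pos(),env.current_force())
env.close(); print(env.current_time(),env.current_finger_gap(),env.current_tool_pos(),env.current_force(),env.current_ft_torque(),env.current_tcp_rot())
```

```text
3.025 [ 0.63019883 -0.87610064  0.35077914]
[0.55831813 0.12366099 0.13276582] [ 0.05084665  0.50569699 -0.87377481]
5.3833 0.14626289147169985 [0.5579929  0.12357379 0.13238359] [ 0.00310525 -0.15559425  0.16880984] [-0.05179187  0.11042027  0.02786772] [ 1.79995441e+02  1.82971030e-03 -8.19511752e+00]
```

View pics/s1.png

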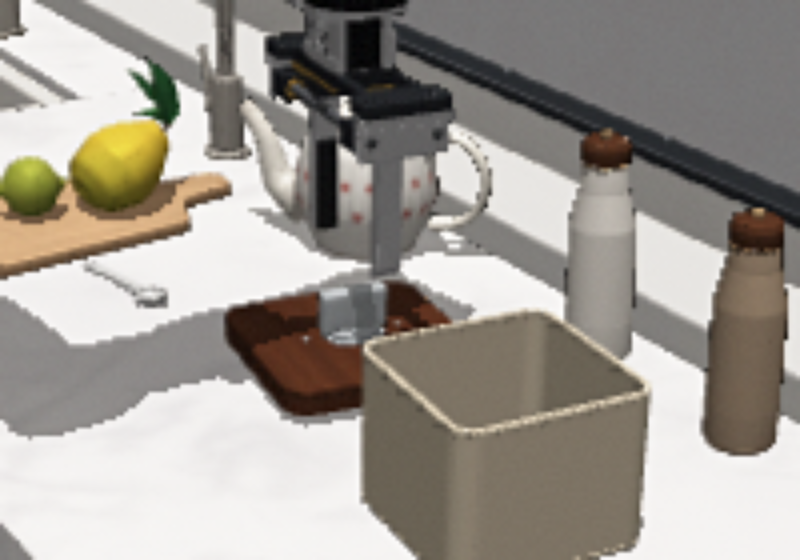

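The image shows the jaws straddling the wing, which stands at (350,312) in the crop, and they closed on 13.7 mm. Next I'll lift, carry it over the canister and check.

Run:
```python
from h import *
from cell import env,kin,cams
env.servo_line([.558,.1236,.29],feed=.12)
print(env.current_time(),env.current_force(),env.current_ft_torque(),env.current_finger_gap())
env.servo_line([.5174,-.1117,.29],frame=[180,0,-4.45],feed=.15)
env.dwell(.3)
print(env.current_time(),env.current_tool_pos(),env.current_tcp_rot(),env.current_force())
for n in("top","scene"):
    s=cams.snapshot(n); np.savez(n+"2.npz",**s)
    c=s["img"][130:290,250:440] if n=="top" else s["img"][90:280,200:390]
    cv2.imwrite(f"pics/{n}2.png",cv2.convertScaleAbs(cv2.resize(c[:,:,::-1],None,fx=3.1,fy=3.1,interpolation=0),alpha=1.3))
```

```text
6.85 [-0.59621243 -1.20593219 -7.09167248] [0.03650038 0.14587298 0.00888456] 0.1486384670382767
8.8917 [ 0.5174805  -0.11134956  0.2899944 ] [-1.79998270e+02 -1.18509384e-04 -4.41410713e+00] [ 0.1886222   0.81947172 -6.53411558]
```

View pics/top2.png

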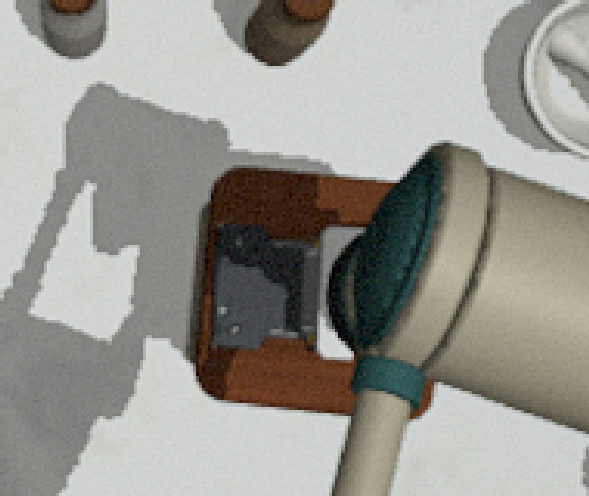

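View pics/scene2.png

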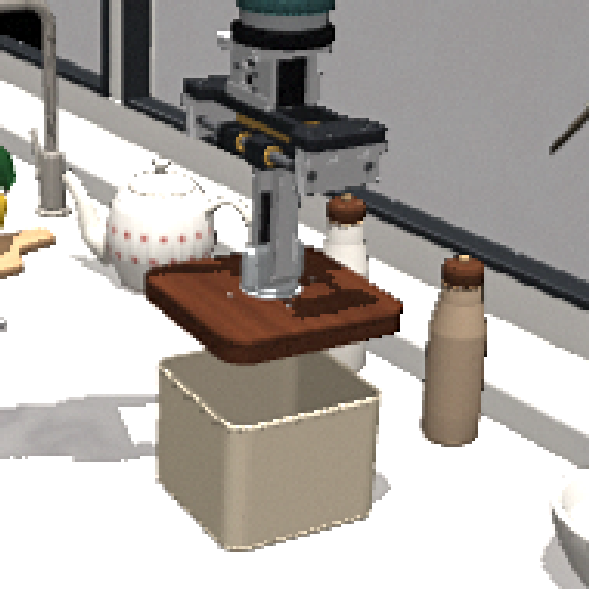

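The top view shows the lid over the canister, with its left edge near crop column 205, top row 172 and bottom row 410; the right side is hidden by the wrist. The scene view shows it level above the open mouth. Next I'll fit its edges.

```bash
cat > m2.py <<'E'
from h import *
import sys
tag=sys.argv[1]; zt=float(sys.argv[2])
for n in("top","scene"):
    s=dict(np.load(n+tag+".npz")); W=cloud(s); x,y,z=np.moveaxis(W,-1,0)
    box=(x>.40)&(x<.63)&(y>-.22)&(y<0)
    hsv=cv2.cvtColor(s["img"],cv2.COLOR_RGB2HSV)
    m=box&(abs(z-zt)<.006)
    mi=m&(hsv[...,1]>110)&(hsv[...,0]<15)
    P=W[mi]; A=np.c_[P[:,:2]-P[:,:2].mean(0),np.ones(len(P))]; f=np.linalg.lstsq(A,P[:,2],rcond=None)[0]
    print(n,len(P),"plane slope deg",np.degrees(f[:2]),"z",f[2],"rect",rect(P),"extx",P[:,0].min(),P[:,0].max())
    # edges: fit lines of outermost points
    th=np.radians(-6.55); B=np.array([[np.cos(th),np.sin(th)],[-np.sin(th),np.cos(th)]])
    Q=(P[:,:2]-[.5174,-.1117])@B.T
    for ax,sg in((0,1),(0,-1),(1,1),(1,-1)):
        t=Q[:,1-ax]; pts=[]
        for b in np.arange(-.06,.06,.0035):
            k=(t>=b)&(t<b+.0035)
            if k.sum()<1: continue
            v=(Q[k,ax]*sg).max()
            if abs(v-.0785)<.008: pts.append((b+.00175,v*sg))
        if len(pts)>6:
            pts=np.array(pts); p=np.polyfit(pts[:,0],pts[:,1],1); r=pts[:,1]-np.polyval(p,pts[:,0]); k=abs(r)<.003; p=np.polyfit(pts[k,0],pts[k,1],1)
            print("   axis",ax,sg,len(pts),"dev deg",np.degrees(p[0])*(-1 if ax==0 else 1),"off mm",p[1]*1e3,"rms",r[k].std()*1e3)
E
python3 m2.py 2 .1866
```

```text
top 1844 plane slope deg [-0.04168078 -0.03914065] z 0.18627716171034414 rect (array([ 0.51723273, -0.10954614]), array([154.10118103, 154.61880493]), 83.6669692993164) extx 0.43584276586115733 0.5999154994004803
   axis 0 1 29 dev deg 0.0004331821701343732 off mm 75.70876361036782 rms 0.8069396609487346
   axis 0 -1 26 dev deg 0.2493308309392957 off mm -76.48838455926999 rms 0.7169337998879333
   axis 1 1 35 dev deg 0.0990248026631166 off mm 78.31063086392959 rms 0.556829956875051
scene 1359 plane slope deg [0.17988235 0.22646288] z 0.18512841651300727 rect (array([ 0.51442761, -0.11357537]), array([158.04147339, 155.89598083]), 83.078857421875) extx 0.4318105136904166 0.5980202638122334
   axis 0 1 21 dev deg -0.16755619523898344 off mm 72.5540065787669 rms 1.378906245795658
   axis 0 -1 35 dev deg -0.43353696360601107 off mm -79.02367795509048 rms 0.997360694453802
   axis 1 1 16 dev deg -0.3382254427261506 off mm 72.21925861675858 rms 1.0160187588509129
   axis 1 -1 35 dev deg 0.906505178291435 off mm -77.73431783132393 rms 1.3136287368555695
```

Yaw agrees within about 0.2°, and the offset is within 1–2 mm allowing for visible side faces. Now I'll lower it while watching the force.

```bash
cat > low.py <<'E'
from h import *
from cell import env,kin,cams
env.servo_line([.5174,-.1117,.250],feed=.08)
for z in list(np.arange(.246,.2219,-.002)):
    env.servo_line([.5174,-.1117,z],feed=.03)
    f=np.mean([env.current_force() for _ in range(3)],0); t=env.current_ft_torque()
    print(round(z,4),env.current_time(),env.current_tool_pos().round(4),np.round(f,2),np.round(t,2))
    if f[2]>6 or np.hypot(*f[:2])>5: print("stop");break
E
python3 low.py
```

```text
0.246 9.925 [ 0.5173 -0.1117  0.2461] [-0.3  -0.37 -7.84] [-0.01  0.15  0.03]
0.244 10.175 [ 0.5173 -0.1117  0.2439] [-0.45 -0.73 -7.47] [0.04 0.16 0.01]
0.242 10.425 [ 0.5173 -0.1117  0.2418] [-0.69 -0.12 -7.95] [0.02 0.14 0.06]
0.24 10.675 [ 0.5173 -0.1116  0.2398] [ 0.61 -0.96 -7.78] [ 0.03  0.1  -0.01]
0.238 10.925 [ 0.5173 -0.1117  0.2378] [ 0.58 -0.34 -8.01] [ 0.02  0.1  -0.01]
0.236 11.175 [ 0.5173 -0.1117  0.2358] [ 0.72 -0.46 -6.92] [ 0.04  0.17 -0.02]
0.234 11.425 [ 0.5173 -0.1117  0.2338] [ 0.02  0.44 -7.45] [ 0.03  0.2  -0.01]
0.232 11.675 [ 0.5173 -0.1117  0.2318] [-0.79 -0.13 -6.97] [-0.02  0.14  0.01]
0.23 11.925 [ 0.5173 -0.1117  0.2298] [ 0.37  0.44 -7.34] [-0.03  0.13 -0.01]
0.228 12.175 [ 0.5173 -0.1117  0.2278] [ 0.95  0.21 -7.04] [-0.03  0.18 -0.07]
0.226 12.425 [ 0.5177 -0.1118  0.2264] [-0.02 -0.42 -5.41] [-0.02  0.2   0.05]
0.224 12.675 [ 0.5177 -0.1118  0.2244] [ 0.13  0.06 -2.25] [ 0.01  0.05 -0.04]
0.222 12.925 [ 0.5177 -0.1118  0.2243] [-3.42  0.85  9.3 ] [0.22 0.78 0.04]
stop
```

It seated exactly at the expected height (TCP 0.2243) with force rising to 9 N. Next I'll turn the knob in steps while pressing lightly.

```bash
cat > turn.py <<'E'
from h import *
from cell import env,kin,cams
for n in("top","scene"): np.savez(n+"3.npz",**cams.snapshot(n))
P=[.5174,-.1117,.222]
for yw in (5,14,20,25,30,35,40,46,52,58,62.5):
    env.move_ptp(P,[180,0,yw])
    f=np.mean([env.current_force() for _ in range(4)],0); t=np.mean([env.current_ft_torque() for _ in range(4)],0)
    print(yw,round(env.current_time(),2),env.current_tool_pos().round(4),env.current_tcp_rot()[2].round(2),f.round(1),t.round(2),round(env.current_finger_gap(),3))
    if abs(f).max()>30: break
for n in("top","scene"):
    s=cams.snapshot(n); np.savez(n+"4.npz",**s)
    c=s["img"][130:290,250:440] if n=="top" else s["img"][90:280,200:390]
    cv2.imwrite(f"pics/{n}4.png",cv2.convertScaleAbs(cv2.resize(c[:,:,::-1],None,fx=3.1,fy=3.1,interpolation=0),alpha=1.3))
E
python3 turn.py; python3 m2.py 3 .121;python3 m2.py 4 .121
```

```text
5 13.31 [ 0.5177 -0.1118  0.2243] 5.02 [-2.2  1.5  8.5] [0.28 0.8  0.09] 0.144
14 13.58 [ 0.5176 -0.1118  0.2243] 14.02 [-2.8  0.5  8.6] [ 0.2   0.83 -0.02] 0.143
20 13.83 [ 0.5177 -0.1118  0.2243] 20.01 [-2.9  1.4  9. ] [ 0.2   0.77 -0.04] 0.148
25 14.08 [ 0.5184 -0.1119  0.2243] 25.0 [-1.6  1.3  7.5] [ 0.18  0.46 -0.03] 0.145
30 14.33 [ 0.5185 -0.112   0.2243] 30.0 [-0.5  0.8  6.8] [ 0.17  0.49 -0.01] 0.146
35 14.58 [ 0.5185 -0.112   0.2243] 35.01 [-0.9  0.3  7.5] [0.14 0.48 0.03] 0.143
40 14.83 [ 0.5185 -0.112   0.2243] 40.04 [0.2 0.3 7.5] [0.13 0.46 0.17] 0.148
46 15.08 [ 0.5185 -0.112   0.2243] 46.04 [-0.4  0.8  8.1] [0.13 0.42 0.07] 0.148
52 15.33 [ 0.5185 -0.112   0.2243] 52.03 [0.8 0.  7.6] [0.1  0.43 0.05] 0.149
58 15.58 [ 0.5185 -0.112   0.2243] 58.02 [0.2 0.4 8. ] [0.08 0.43 0.05] 0.144
62.5 15.83 [ 0.5185 -0.112   0.2243] 62.51 [-0.2  0.5  7. ] [0.16 0.44 0.01] 0.145
top 1506 plane slope deg [-0.12903991 -0.15612168] z 0.12067236165631413 rect (array([ 0.5177348 , -0.10999172]), array([154.86045837, 154.35820007]), 83.83716583251953) extx 0.43499463362492397 0.59875864887
[... 1038 characters left out ...]
04452130626333 rms 0.7657589346877061
   axis 0 -1 9 dev deg 3.0956779507769028 off mm -74.91101636320184 rms 0.7540376477891539
   axis 1 1 35 dev deg 3.060123304509888 off mm 77.46412331102972 rms 0.6928602101049199
scene 1457 plane slope deg [0.18917181 0.23601172] z 0.1195784967367882 rect (array([ 0.51645844, -0.1151099 ]), array([158.41481018, 157.5947113 ]), 87.34788513183594) extx 0.4351569234400919 0.5956592358108099
   axis 0 1 23 dev deg 2.441066794859337 off mm 73.86312251512182 rms 1.3049684590883506
   axis 0 -1 35 dev deg 2.2552194630706146 off mm -77.74959929577543 rms 1.024027793010564
   axis 1 -1 35 dev deg 2.980479242250805 off mm -78.26116232609556 rms 1.2504059013120083
```

```bash
ls pics
```

```text
s1.png
scene0.png
scene2.png
scene4.png
top0.png
top2.png
top4.png
topc.png
```

View pics/scene4.png

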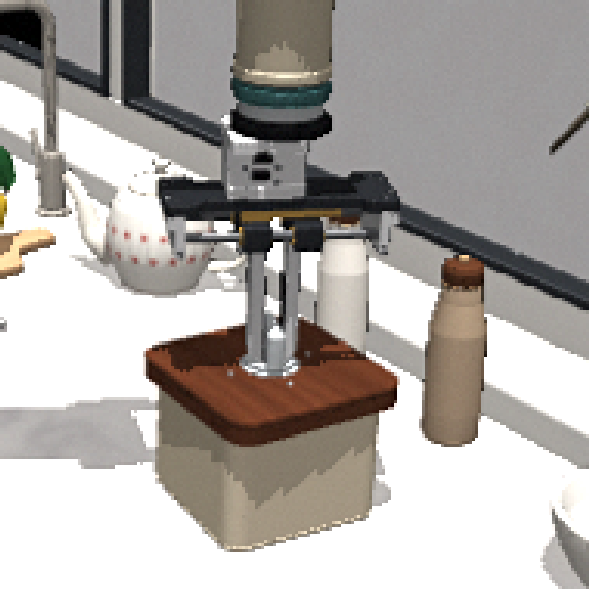

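Run:
```python
from h import *
# canister front faces: compare scene before/after from depth, z in .02-.09
for t in "0234":
    s=dict(np.load(f"scene{t}.npz")); W=cloud(s); x,y,z=np.moveaxis(W,-1,0)
    m=(x>.40)&(x<.60)&(y>-.22)&(y<0)&(z>.015)&(z<.085)
    if t=="0": pass
    P=W[m]; th=np.radians(-6.55); B=np.array([[np.cos(th),np.sin(th)],[-np.sin(th),np.cos(th)]])
    Q=(P[:,:2]-[.5174,-.1117])@B.T
    for ax in(0,1):
        k=(abs(Q[:,ax]+.069)<.008)&(abs(Q[:,1-ax])<.05); p=np.polyfit(Q[k,1-ax],Q[k,ax],1); print(t,ax,k.sum(),"dev",round(np.degrees(p[0])*(-1 if ax==0 else 1),2),"off",round(p[1]*1e3,2))
```

```text
0 0 487 dev 0.03 off -69.77
0 1 888 dev -0.1 off -68.0
2 0 485 dev -0.13 off -69.77
2 1 892 dev -0.02 off -68.05
3 0 483 dev -0.11 off -69.75
3 1 890 dev -0.05 off -68.09
4 0 482 dev -0.1 off -69.83
4 1 893 dev 0.05 off -68.09
```

The scene view shows the wing turned, with the outer lid at (270,385) fully down on the canister. The canister faces haven't moved (±0.1°, 0.1 mm), and the outer lid turned about 3° within its play, so the knob is at about 1.14 rad. I'll go slightly further, then lift carefully.

```bash
cat > lift.py <<'E'
from h import *
from cell import env,kin,cams
env.move_ptp([.5178,-.1118,.222],[180,0,66]); print(env.current_ft_torque().round(2))
for z in (.2244,.229,.234,.240,.246):
    env.servo_line([.5178,-.1118,z],feed=.03)
    f=np.mean([env.current_force() for _ in range(5)],0); print(z,round(env.current_time(),2),env.current_tool_pos().round(4),f.round(2),env.current_ft_torque().round(2))
for n in("top","scene"):
    s=cams.snapshot(n); np.savez(n+"5.npz",**s)
    c=s["img"][130:290,250:440] if n=="top" else s["img"][90:280,200:390]
    cv2.imwrite(f"pics/{n}5.png",cv2.convertScaleAbs(cv2.resize(c[:,:,::-1],None,fx=3.1,fy=3.1,interpolation=0),alpha=1.3))
E
python3 lift.py
```

```text
[0.14 0.47 0.04]
0.2244 16.43 [ 0.5181 -0.1118  0.2244] [ 0.64  0.11 -3.27] [-0.01 -0.12 -0.03]
0.229 16.73 [ 0.5176 -0.1118  0.2288] [-0.06  0.04 -3.82] [-0.06  0.11 -0.05]
0.234 17.05 [ 0.5179 -0.1118  0.2342] [-0.06 -0.53 -4.08] [-0.09  0.11  0.05]
0.24 17.4 [ 0.518  -0.1119  0.2403] [-0.25  0.18 -4.27] [-0.03  0.14 -0.06]
0.246 17.75 [ 0.518  -0.1119  0.2463] [ 0.35  0.27 -4.11] [-0.05  0.08  0.01]
```

View pics/scene5.png

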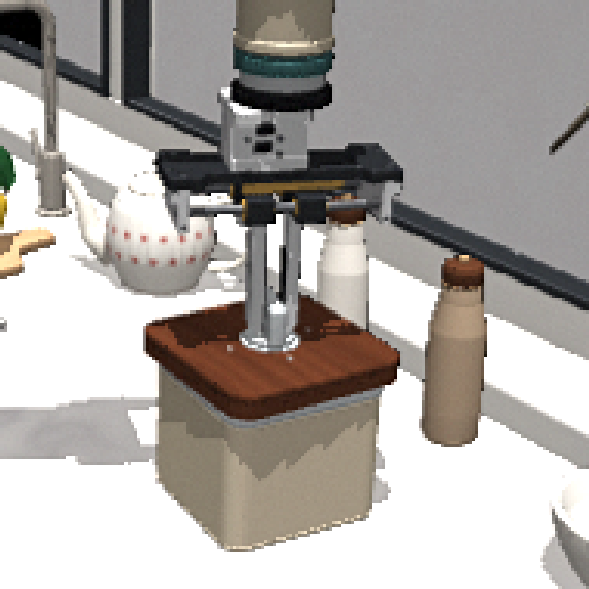

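The force is now −4.1 N, which is the outer lid alone, and the steel flange is visible on the rim at (250,415). I'll raise it the rest of the way.

```bash
cat > up.py <<'E'
from h import *
from cell import env,kin,cams
env.servo_line([.5178,-.1118,.3284],feed=.06); env.dwell(.5)
print(env.current_time(),env.current_tool_pos().round(4),env.current_tcp_rot(),env.current_force().round(2),env.current_finger_gap(),env.current_joint_velocities().round(2))
for n in("top","scene"):
    s=cams.snapshot(n); np.savez(n+"6.npz",**s)
    c=s["img"][130:290,250:440] if n=="top" else s["img"][70:280,200:390]
    cv2.imwrite(f"pics/{n}6.png",cv2.convertScaleAbs(cv2.resize(c[:,:,::-1],None,fx=2.8,fy=2.8,interpolation=0),alpha=1.3))
W=cloud(s); x,y,z=np.moveaxis(W,-1,0)
m=(x>.40)&(x<.60)&(y>-.22)&(y<0)&(z>.015)&(z<.085); P=W[m]
th=np.radians(-6.55); B=np.array([[np.cos(th),np.sin(th)],[-np.sin(th),np.cos(th)]]); Q=(P[:,:2]-[.5174,-.1117])@B.T
for ax in(0,1):
    k=(abs(Q[:,ax]+.069)<.008)&(abs(Q[:,1-ax])<.05); p=np.polyfit(Q[k,1-ax],Q[k,ax],1); print(ax,"dev",np.degrees(p[0]).round(2),"off",(p[1]*1e3).round(2))
hsv=cv2.cvtColor(s["img"],cv2.COLOR_RGB2HSV)
m=(x>.40)&(x<.63)&(y>-.22)&(y<0)&(z>.09)&(z<.13)&(hsv[...,1]<60)
P=W[m]; print("inner",len(P),np.percentile(P[:,2],[5,25,50,75,95]).round(4))
k=(P[:,2]>.107); P=P[k];A=np.c_[P[:,:2]-P[:,:2].mean(0),np.ones(len(P))]; f=np.linalg.lstsq(A,P[:,2],rcond=None)[0]; print(rect(P),np.degrees(f[:2]),f[2])
E
python3 up.py; python3 m2.py 6 .225
```

```text
19.875 [ 0.5178 -0.1118  0.3284] [-1.79999019e+02  9.40993464e-04  6.59991567e+01] [ 0.03 -0.53 -3.36] 0.1478580376081424 [-0.08  0.05  0.1  -0.08 -0.02  0.03]
0 dev 0.08 off -69.78
1 dev -0.13 off -68.07
inner 1995 [0.0923 0.0943 0.101  0.1096 0.1126]
(array([ 0.51665643, -0.11160968]), array([146.86099243, 143.67581177]), 85.21824645996094) [ 0.09707726 -0.02377211] 0.1108595893327233
top 2222 plane slope deg [-0.10781716 -0.0248728 ] z 0.22471795093580524 rect (array([ 0.51829718, -0.09511189]), array([124.3293457, 154.1897583]), 86.2938232421875) extx 0.44381122202018686 0.596793434735755
   axis 0 1 26 dev deg 1.123450325295486 off mm 75.06070958935044 rms 1.266062612549796
   axis 0 -1 8 dev deg 1.7500774194734838 off mm -77.42743723446233 rms 0.6081245418004407
   axis 1 1 35 dev deg 3.0737955751482584 off mm 77.92816110534564 rms 0.7834972800359156
scene 1334 plane slope deg [0.28568326 0.23664923] z 0.22353385993300642 rect (array([ 0.51470453, -0.11480602]), array([154.79521179, 158.49264526]), 85.76765441894531) extx 0.4351530103718561 0.5960311866607653
   axis 0 1 23 dev deg 1.6747268947307927 off mm 74.60893544004212 rms 1.3025973320361863
   axis 0 -1 35 dev deg 3.1378002881496925 off mm -79.18376271112503 rms 0.9835052513010466
   axis 1 1 8 dev deg 2.1879148656634735 off mm 72.74589523059576 rms 0.7271299594802804
   axis 1 -1 35 dev deg 2.85774397660957 off mm -78.27147987283088 rms 1.2218632263627314
```

View pics/scene6.png

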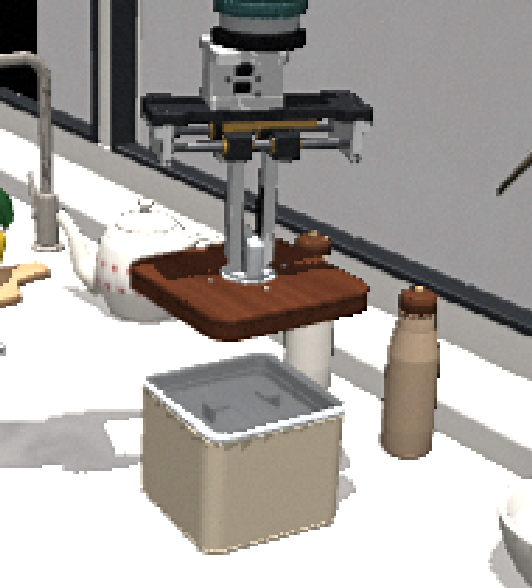

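The inner lid sits flat on the rim (crop 245,400). The outer lid is held level at (250,290), its underside about 10 cm above the inner lid. I'll hand the job in.

```bash
python3 -c "
from cell import env
env.job_done(); print(env.current_time())"
```

```text
the job is handed in; nothing more can be done
the job is handed in; nothing more can be done
```

The canister is closed with its inner lid, and the outer lid is held level above it. I handed the job in at about 20 s of the 58 s allowed.

- **Closing:** I gripped the knob wing, lifted both lids together (about 7 N), turned them roughly 4° to match the canister and lowered them. They sat down at the expected height with no sideways contact.
- **Knob:** I turned it anticlockwise under a light press of about 8 N, to about 1.2 rad, which is past the 1.0 rad hump. The outer lid turned about 3° with it, within its play.
- **Lifting:** The load dropped to about 4 N, so only the outer lid came up.

Last checks:
- **Inner lid:** It is flat on the rim, with its flange measured at 0.111 m and about 0.1° of tilt.
- **Canister:** The face positions are unchanged within 0.1 mm and about 0.2°.
- **Outer lid:** Its underside is about 105 mm above the inner lid. The arm was still, and the tilt reads about 0.1° in the top view and 0.3° in the scene view.
- **Spoon and mills:** I did not measure them again. The mills look undisturbed in the last picture, the spoon was out of its frame, and the arm went near none of them.

The two cameras disagreed by a few millimetres on the raw edges of the lid. I put that down to visible side faces and the slanted view, and the clean seating supported it.

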